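# Find the binding glass stand

## Task

First try all three revolving glass stands where they sit: gently push each platter round by its pegs at least a quarter turn to see whether it runs free, but the moment one resists, stop and do not force it. Then lift the one stand that binds out of its seat by its knob and set it down gently, upright and flat on the floor of the steel repair tray, and let go. Leave the two free-running stands in their seats and the other things where they are.

Things in the scene. Friction and masses are not known exactly. Their poses are not given: they have to be found in the camera images.
- stand_a: one of three lookalike revolving glass stands, about 0.8 kg; one of them binds, found only by turning. Steel base 96 x 96 x 22 mm. A fixed 12 mm spindle carries a fixed round wooden knob, 30 mm diameter, 68 to 100 mm above the underside: grip it to lift. Origin: centre of the base's underside; z up; x, y along the base's sides
- platter_a: revolving wooden disc of stand_a, 110 mm diameter, 8 mm thick, origin at the centre of its underside, 24 mm above the stand's. Four upright brass pegs, 10 mm diameter, at radius 42 mm on its +x, +y, -x, -y axes, 32 to 58 mm above the stand's underside, to push sideways
- turn_a (a joint): angle of platter_a on its stand, rad, 0 at start, counter-clockwise from above positive, counts turns, no stops. A free one needs almost no force at a peg once moving and coasts; a binding one needs about 2 N to start and some 14 N more per radian from its start, either way
- seat_a: fixed wooden bench seat holding stand_a, 110 mm square, walls to 22 mm, floor 5 mm above the bench, 2 mm play each side of the base. Origin: centre of its underside
- stand_b: one of three lookalike revolving glass stands, about 0.8 kg; one of them binds, found only by turning. Steel base 96 x 96 x 22 mm. A fixed 12 mm spindle carries a fixed round wooden knob, 30 mm diameter, 68 to 100 mm above the underside: grip it to lift. Origin: centre of the base's underside; z up; x, y along the base's sides
- platter_b: revolving wooden disc of stand_b, 110 mm diameter, 8 mm thick, origin at the centre of its underside, 24 mm above the stand's. Four upright brass pegs, 10 mm diameter, at radius 42 mm on its +x, +y, -x, -y axes, 32 to 58 mm above the stand's underside, to push sideways
- turn_b (a joint): angle of platter_b on its stand, rad, 0 at start, counter-clockwise from above positive, counts turns, no stops. A free one needs almost no force at a peg once moving and coasts; a binding one needs about 2 N to start and some 14 N more per radian from its start, either way
- seat_b: fixed wooden bench seat holding stand_b, 110 mm square, walls to 22 mm, floor 5 mm above the bench, 2 mm play each side of the base. Origin: centre of its underside
- stand_c: one of three lookalike revolving glass stands, about 0.8 kg; one of them binds, found only by turning. Steel base 96 x 96 x 22 mm. A fixed 12 mm spindle carries a fixed round wooden knob, 30 mm diameter, 68 to 100 mm above the underside: grip it to lift. Origin: centre of the base's underside; z up; x, y along the base's sides
- platter_c: revolving wooden disc of stand_c, 110 mm diameter, 8 mm thick, origin at the centre of its underside, 24 mm above the stand's. Four upright brass pegs, 10 mm diameter, at radius 42 mm on its +x, +y, -x, -y axes, 32 to 58 mm above the stand's underside, to push sideways
- turn_c (a joint): angle of platter_c on its stand, rad, 0 at start, counter-clockwise from above positive, counts turns, no stops. A free one needs almost no force at a peg once moving and coasts; a binding one needs about 2 N to start and some 14 N more per radian from its start, either way
- seat_c: fixed wooden bench seat holding stand_c, 110 mm square, walls to 22 mm, floor 5 mm above the bench, 2 mm play each side of the base. Origin: centre of its underside
- tray: shallow open steel repair tray, 154 x 154 mm outside, walls 5 mm thick and 20 mm high, inner floor 5 mm above the bench; fixed. Origin: centre of its underside, x and y along its sides
- miniature: bystander: amber miniature bottle, 38 mm diameter, 105 mm tall; origin at the centre of its underside
- shot_glass: bystander: clear shot glass, 48 mm wide, 60 mm tall; origin at the centre of its underside
- stopper: bystander: cork bottle stopper, 44 mm wide, 42 mm tall; origin at the centre of its underside
Things that resemble listed ones, but are neither listed nor needed, are in the scene too. Leave any red or turquoise look-alike of the stand_a alone. Leave any pink or purple look-alike of the stand_b alone.

How it is judged:
On the way:
1. all three platters have been tried: the two free ones turned at least 1.2 rad, the binding one moved at least 0.015 rad, all stands still in their seats ((((value of joint turn_a above 0.015 rad or value of joint turn_a below -0.015 rad) and not (value of joint turn_a above 1 rad or value of joint turn_a below -1 rad) and (value of joint turn_b above 1.2 rad or value of joint turn_b below -1.2 rad) and (value of joint turn_c above 1.2 rad or value of joint turn_c below -1.2 rad)) or ((value of joint turn_b above 0.015 rad or value of joint turn_b below -0.015 rad) and not (value of joint turn_b above 1 rad or value of joint turn_b below -1 rad) and (value of joint turn_a above 1.2 rad or value of joint turn_a below -1.2 rad) and (value of joint turn_c above 1.2 rad or value of joint turn_c below -1.2 rad)) or ((value of joint turn_c above 0.015 rad or value of joint turn_c below -0.015 rad) and not (value of joint turn_c above 1 rad or value of joint turn_c below -1 rad) and (value of joint turn_a above 1.2 rad or value of joint turn_a below -1.2 rad) and (value of joint turn_b above 1.2 rad or value of joint turn_b below -1.2 rad))) and distance of each of stand_a, stand_b, stand_c from where it was at the start of the episode below 0.02 m), for 0.1 s.
At the end, for the whole second after the job is handed in: The binding stand (turned under 1 rad) is upright within 0.08 rad and still on the tray floor, within 40 mm of the tray centre; the two free ones, each turned 1.2 rad or more, are upright within 12 mm of their starts; bystanders are upright within 20 mm of theirs (((horizontal distance between stand_a and tray below 0.04 m and z of stand_a in the frame of tray below 0.01 m and linear speed of stand_a below 0.02 m/s and not (value of joint turn_a above 1 rad or value of joint turn_a below -1 rad) and distance of each of stand_b, stand_c from where it was at the start of the episode below 0.012 m and (value of joint turn_b above 1.2 rad or value of joint turn_b below -1.2 rad) and (value of joint turn_c above 1.2 rad or value of joint turn_c below -1.2 rad)) or (horizontal distance between stand_b and tray below 0.04 m and z of stand_b in the frame of tray below 0.01 m and linear speed of stand_b below 0.02 m/s and not (value of joint turn_b above 1 rad or value of joint turn_b below -1 rad) and distance of each of stand_a, stand_c from where it was at the start of the episode below 0.012 m and (value of joint turn_a above 1.2 rad or value of joint turn_a below -1.2 rad) and (value of joint turn_c above 1.2 rad or value of joint turn_c below -1.2 rad)) or (horizontal distance between stand_c and tray below 0.04 m and z of stand_c in the frame of tray below 0.01 m and linear speed of stand_c below 0.02 m/s and not (value of joint turn_c above 1 rad or value of joint turn_c below -1 rad) and distance of each of stand_a, stand_b from where it was at the start of the episode below 0.012 m and (value of joint turn_a above 1.2 rad or value of joint turn_a below -1.2 rad) and (value of joint turn_b above 1.2 rad or value of joint turn_b below -1.2 rad))) and angle between each of stand_a, stand_b, stand_c's own z axis and vertical below 0.08 rad and distance of each of miniature, shot_glass, stopper from where it was at the start of the episode below 0.02 m and angle between each of miniature, shot_glass, stopper's own z axis and vertical below 0.2 rad); the robot touches nothing.
It fails at once if a platter or its pegs pushed by the robot with more than 15 N (contact force between any of the arm, the fingers and platter_a above 15 N or contact force between any of the arm, the fingers and platter_b above 15 N or contact force between any of the arm, the fingers and platter_c above 15 N).
It fails at once if a stand tipped by more than 0.5 rad (angle between any of stand_a, stand_b, stand_c's own z axis and vertical above 0.5 rad).
It fails at once if a free-running stand, turned 1.2 rad or more, taken out of its seat (moved more than 30 mm) ((distance of stand_a from where it was at the start of the episode above 0.03 m and (value of joint turn_a above 1.2 rad or value of joint turn_a below -1.2 rad)) or (distance of stand_b from where it was at the start of the episode above 0.03 m and (value of joint turn_b above 1.2 rad or value of joint turn_b below -1.2 rad)) or (distance of stand_c from where it was at the start of the episode above 0.03 m and (value of joint turn_c above 1.2 rad or value of joint turn_c below -1.2 rad))).
It fails at once if the stand dropped into the tray (faster than 0.4 m/s within 15 mm of the tray floor) ((horizontal distance between stand_a and tray below 0.06 m and z of stand_a in the frame of tray below 0.02 m and linear speed of stand_a above 0.4 m/s) or (horizontal distance between stand_b and tray below 0.06 m and z of stand_b in the frame of tray below 0.02 m and linear speed of stand_b above 0.4 m/s) or (horizontal distance between stand_c and tray below 0.06 m and z of stand_c in the frame of tray below 0.02 m and linear speed of stand_c above 0.4 m/s)).
It fails at once if a bystander knocked away (more than 40 mm) (distance of any of miniature, shot_glass, stopper from where it was at the start of the episode above 0.04 m).
It also fails if it takes over 70 s, if anything falls off the work surface, if the arm or the gripper's body presses on something with over 40 N, if the wrist force passes 120 N, or if a joint passes its speed limit or range.

## Robot

A 6-joint arm with a two-finger parallel gripper is mounted at the origin on the work surface. World frame = base frame: x ahead of the robot, y to its left, z up, the work surface at z = 0. Lengths are in m, angles in rad, forces in N, time in s.
With the tool pointing down it reaches from about 0.375 to 0.9 m from the base axis. Payload 3.1 kg.
Tool frame: the origin (TCP) lies on the front face of the gripper's body, between the roots of the fingers; the fingertips stand 70 mm ahead of it and the grasp point (between the pads) lies 51 mm ahead of it; z points along the fingers, y is the line along which they close (so a half turn about z gives the same grasp; the last joint's range is limited). The gripper opens to 87 mm and grips with 3 to 60 N. Pads are 19 mm wide; open, the fingers measure 117 mm over their backs; the gripper's body (75 mm by 190 mm) begins 51 mm behind the grasp point.
Start: joints at [1.115, 0.527, 1.433, -0, 1.181, -0.178], TCP at [0.171, 0.601, 0.292] pointing down, gripper open.
Joint ranges: [-3.08, 3.08], [-0.75, 2.2], [0.22, 2.44], [-1.43, 4.57], [0, 2.65], [-2.85, 2.85]. Speed limits (rad/s): [2.79, 2.79, 3.14, 3.14, 3.14, 3.14].

## Interface

Orientations are given as a unit quaternion [x, y, z, w].
In Python, from rig import robot, cams, ticket gives the robot as it stands. The module is installed in compiled form; this text tells all that it offers.
- The arm moves only by the shell command python3 -m crank 'ROWS' [FORCE]. ROWS is JSON, a list of rows, each a list of 7 numbers: the shift along the tool's x, y, z in cm, then the turn, a rotation vector about the tool's x, y, z in rad, then the closure, from 0 (fully open) to 1 (shut). A call has 1 to 5 rows; each row shifts and turns the commanded pose from where the row before left it, along the tool's axes as they then stand; what a row does not reach is not made up. A row lasts 1/8 s, in which the tool goes at most 62.5 mm and 10.7 degrees, less where a joint would pass 70% of its speed; a pose out of reach is approached as far as the arm can. A call is refused whole if a number of a shift passes 6.25 or a number of a turn 0.188, either way. A call with a gripper value outside its range is refused whole. The fingers move at their own pace and stop on an object; FORCE is the grip in N (left out, the last holds). Time passes only in rows, so rows that do not move let the fingers close. It gives the time, the measured TCP pose, the force, the opening and the grip force at its end, in the units of the state.
- robot.get_obs(): the state, without advancing time (a new reading comes with each control period).
- cams.camera(name): name is "side" or "top"; returns the picture (480x640x3 uint8, red, green, blue); there is no depth.
- cams.camera_info(name): a dict with "intrinsics" (3x3 intrinsics, pixels), "pose" (4x4, takes a point from camera to world coordinates). Camera axes: x right, y down, z forward; pixel columns grow to the right and rows downward; lengths in m; the calibration is good to about 2 mm. A picture is of the moment at which its call begins. camera_info takes no time and is no camera call.
- ticket.hand_in(): hands the job in; it is judged then, once.
The state is a dict: "time": time; "q": joint angles; "joint_velocities": joint speeds; "joint_torque": joint torques, N m; "position": TCP position; "tool_rot": TCP orientation; "ft_force": force on the tool from outside, world axes, zero at the start; "moment": the same for the moment, N m; "grip_width": finger opening in m; "grip_force": force on a finger pad.
Only numpy, scipy, OpenCV 4.12 (cv2) and the standard library are available. Lean on these libraries where they do the work, as an engineer would, in place of code of your own. Each camera call takes 0.05 s, during which the arm holds its last target. There are 200 camera calls.

## Working session

There is one attempt and no reset: what is moved stays moved. The work goes in short steps, Python scripts to look and compute and a shell command to move; the robot and the scene stay as the last step left them, time stands still between calls to the robot, and variables do not carry over. Pictures are saved under pics/ and viewed, at most 12 in all, crops included, and the job is handed in when it is done.

```bash
mkdir -p pics
python3 - <<'E'
from rig import robot,cams
import cv2
for n in("top","side"):
    cv2.imwrite(f"pics/{n}0.png",cams.camera(n)[:,:,::-1]); i=cams.camera_info(n); print(n,i["intrinsics"],i["pose"])
o=robot.get_obs();print({k:o[k] for k in("time","position","tool_rot","ft_force","grip_width")})
E
```

```text
top [[568.03770279   0.         325.18872048]
 [  0.         568.03770279 237.22516426]
 [  0.           0.           1.        ]] [[ 0.00698769 -0.98953588  0.14411773  0.3761414 ]
 [-0.99986176 -0.00473948  0.01593723 -0.1006749 ]
 [-0.01508742 -0.14420917 -0.9894322   1.45274458]
 [ 0.          0.          0.          1.        ]]
side [[603.41756495   0.         321.93451587]
 [  0.         603.41756495 236.72689958]
 [  0.           0.           1.        ]] [[-0.88217474 -0.34635554  0.31906985  0.19350434]
 [-0.47045054  0.61785826 -0.63002179  0.70690746]
 [ 0.0210716  -0.70589589 -0.7080021   0.93115379]
 [ 0.          0.          0.          1.        ]]
{'time': 0.1, 'position': array([0.17116323, 0.60058273, 0.29136835]), 'tool_rot': array([ 1.38444805e-01,  9.90369685e-01, -9.16937286e-04, -2.88568426e-04]), 'ft_force': array([ 0.02006423,  0.77577331, -0.41575239]), 'grip_width': 0.08693640640871177}
```

View pics/top0.png

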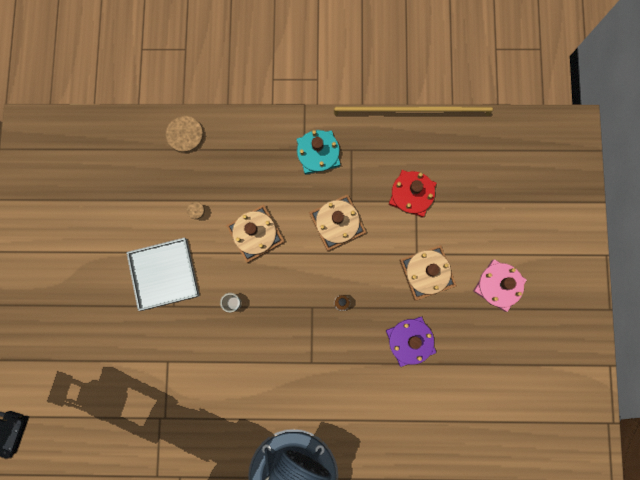

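View pics/side0.png

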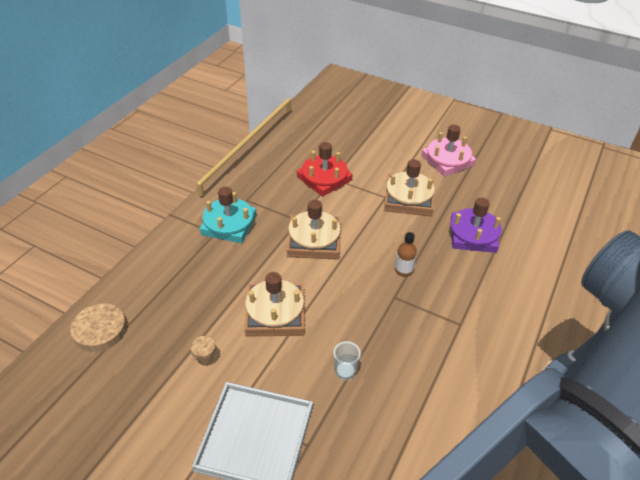

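The top view shows three natural-wood stands in dark seats at about (254,232), (338,221) and (429,271). The look-alikes are turquoise (319,151), red (414,193), pink (501,285) and purple (412,342), and I will leave those alone. The tray is at (163,274), the glass at (231,302), the stopper at (196,211), the bottle at (344,302) and a cork mat at (184,133). My targets are the three wood-coloured stands, so next I'll take a close crop of them.

```bash
cat > h.py <<'E'
import numpy as np,cv2
from rig import robot,cams
def p2w(n,u,v,z):
    i=cams.camera_info(n);K=np.array(i["intrinsics"]);T=np.array(i["pose"])
    d=T[:3,:3]@np.linalg.solve(K,[u,v,1]);return T[:3,3]+d*(z-T[2,3])/d[2]
def w2p(n,p):
    i=cams.camera_info(n);K=np.array(i["intrinsics"]);T=np.array(i["pose"])
    c=K@(T[:3,:3].T@(np.asarray(p)-T[:3,3]));return c[:2]/c[2]
E
python3 - <<'E'
from h import *
I=cv2.imread("pics/top0.png");S=cv2.imread("pics/side0.png")
f=lambda I,u,v,r,s:cv2.resize(I[v-r:v+r,u-r:u+r],(s,s),interpolation=cv2.INTER_CUBIC)
a=np.hstack([f(I,u,v,33,264) for u,v in((254,232),(338,221),(429,271))])
b=np.hstack([f(S,u,v,44,264) for u,v in((275,302),(315,228),(411,187))])
cv2.imwrite("pics/c1.png",np.vstack([a,b]))
for u,v in((254,232),(338,221),(429,271)): print(p2w("top",u,v,.037).round(3))
for u,v in((163,274),): print(p2w("top",u,v,.005).round(3), [p2w("top",*c,.02).round(3)[:2] for c in((127,252),(187,238),(199,297),(137,310))])
for u,v in((231,302),(344,302),(196,211)): print(p2w("top",u,v,.05).round(3))
E
```

```text
[0.595 0.102 0.037]
[ 0.624 -0.11   0.037]
[ 0.499 -0.337  0.037]
[0.49  0.338 0.005] [array([0.544, 0.428]), array([0.581, 0.276]), array([0.431, 0.239]), array([0.398, 0.394])]
[0.418 0.153 0.05 ]
[ 0.42  -0.125  0.05 ]
[0.646 0.248 0.05 ]
```

View pics/c1.png

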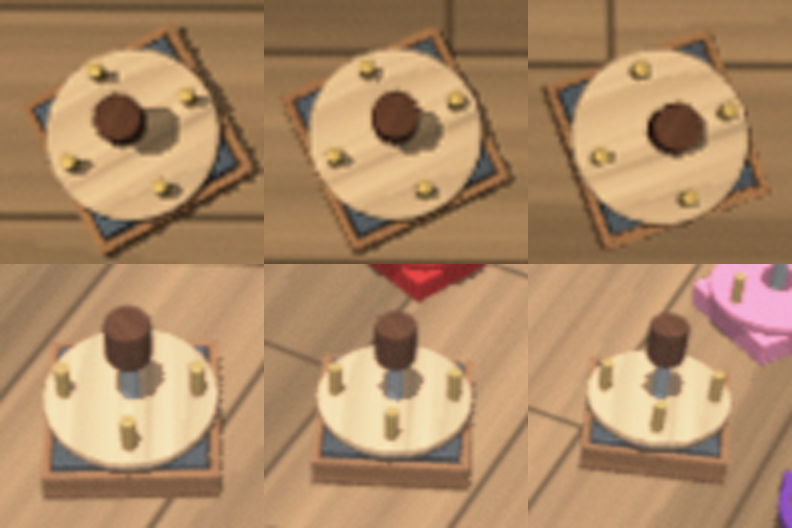

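The crop confirms that all three are natural wood with dark knobs and brass pegs, each sitting in a seat. I can read the pegs and knobs well enough to locate each stand and its peg angles.

My plan is to open the fingers to about 64 mm and centre them over the knob. I lower them between the pegs and twist, so that both fingers push opposite pegs.

```bash
cat >> h.py <<'E'
from scipy.spatial.transform import Rotation as R
def plan(x,y,z):
    o=robot.get_obs();r=R.from_quat(o["tool_rot"]);M=r.as_matrix()
    d=M.T@(np.array([x,y,z])-o["position"])*100
    yaw=np.degrees(np.arctan2(M[1,1],M[0,1]))
    print("t",round(o["time"],2),"pos",o["position"].round(4),"tool shift cm",d.round(2),"yaw_y",yaw.round(1),"q1,q6",np.degrees(o["q"][[0,5]]).round(0),"tilt",np.degrees(np.arccos(-M[2,2])).round(2))
def st():
    o=robot.get_obs();M=R.from_quat(o["tool_rot"]).as_matrix()
    print("t",round(o["time"],2),"pos",o["position"].round(4),"yaw",np.degrees(np.arctan2(M[1,1],M[0,1])).round(1),"F",o["ft_force"].round(2),"M",o["moment"].round(3),"tau6",o["joint_torque"].round(2)[5],"w",o["grip_width"].round(4),"g",round(float(o["grip_force"]),1))
E
python3 - <<'E'
from h import *
C=[((221,199),[(96,72),(187,96),(70,163),(165,187)],(119,118)),((305,188),[(104,68),(193,99),(71,157),(162,188)],(131,115)),((396,238),[(113,69),(200,110),(73,157),(160,199)],(150,128))]
for o,P,k in C:
    w=np.array([p2w("top",o[0]+a/4,o[1]+b/4,.063)[:2] for a,b in P]);c=w.mean(0);d=w-c
    print("c",c.round(4),"knob",p2w("top",o[0]+k[0]/4,o[1]+k[1]/4,.105)[:2].round(4),"r",np.hypot(*d.T).round(4),"ang",(np.degrees(np.arctan2(d[:,1],d[:,0]))%90).round(1),"q1",np.degrees(np.arctan2(c[1],c[0])).round(1))
plan(.595,.102,.2)
st()
E
```

```text
c [0.5925 0.1   ] knob [0.5928 0.1005] r [0.0421 0.0411 0.0421 0.0426] ang [31.2 30.9 30.3 32.5] q1 9.6
c [ 0.622  -0.1101] knob [ 0.6225 -0.1089] r [0.0418 0.0418 0.0423 0.0419] ang [25.3 26.1 25.9 26. ] q1 -10.0
c [ 0.4954 -0.3354] knob [ 0.4951 -0.3364] r [0.0419 0.0417 0.0416 0.042 ] ang [18.9 20.6 20.5 18.7] q1 -34.1
t 0.1 pos [0.1712 0.6006 0.2914] tool shift cm [-54.43 -36.31   9.19] yaw_y 74.1 q1,q6 [ 64. -10.] tilt 0.11Traceback (most recent call last):
  File "<stdin>", line 7, in <module>
  File "h.py", line 17, in st
    print("t",round(o["time"],2),"pos",o["position"].round(4),"yaw",np.degrees(np.arctan2(M[1,1],M[0,1])).round(1),"F",o["ft_force"].round(2),"M",o["moment"].round(3),"tau6",o["joint_torque"].round(2)[5],"w",o["grip_width"].round(4),"g",round(float(o["grip_force"]),1))
                                                                                                                                                                                                                ^^^^^^^^^^^^^^^^^^^^^
AttributeError: 'float' object has no attribute 'round'
```

```bash
sed -i 's/o\["grip_width"\].round(4)/round(float(o["grip_width"]),4)/' h.py
python3 -m crank '[[-4.2,-2.8,0,0,0,0,0.27],[-4.2,-2.8,0,0,0,0,0.27],[-4.2,-2.8,0,0,0,0,0.27],[-4.2,-2.8,0,0,0,0,0.27],[-4.2,-2.8,0,0,0,0,0.27]]' 10
python3 -m crank '[[-4.2,-2.8,0,0,0,0,0.27],[-4.2,-2.8,0,0,0,0,0.27],[-4.2,-2.8,0,0,0,0,0.27],[-4.2,-2.8,0,0,0,0,0.27],[-4.2,-2.8,0,0,0,0,0.27]]'
python3 -m crank '[[-4.2,-2.8,2,0,0,0,0.27],[-4.2,-2.8,2,0,0,0,0.27],[-4.2,-2.8,2,0,0,0,0.27],[0,0,0,0,0,0,0.27],[0,0,0,0,0,0,0.27]]'
python3 -c "
from h import *
plan(.5926,.1002,.117);st()"
```

```text
time: 0.72
position: [0.3356, 0.4074, 0.292]
tool_rot: [0.138, 0.99, -0.0, -0.0]
ft_force: [0.8, 0.5, 0.7]
grip_width: 0.0638
grip_force: 0.0
time: 1.35
position: [0.4992, 0.2152, 0.2919]
tool_rot: [0.139, 0.99, -0.0, -0.0]
ft_force: [-0.1, 0.5, -0.9]
grip_width: 0.0638
grip_force: 0.0
time: 1.98
position: [0.5959, 0.1013, 0.2317]
tool_rot: [0.139, 0.99, 0.0, -0.001]
ft_force: [0.5, 0.1, 0.8]
grip_width: 0.0635
grip_force: 0.0
t 1.98 pos [0.5959 0.1013 0.2317] tool shift cm [ 0.26 -0.2  11.47] yaw_y 74.0 q1,q6 [ -1. -75.] tilt 0.12
t 1.98 pos [0.5959 0.1013 0.2317] yaw 74.0 F [0.54 0.13 0.78] M [0.007 0.033 0.   ] tau6 -0.0 w 0.0635 g 0.0
```

```bash
python3 -m crank '[[0.26,-0.2,3,0,0,-0.03,0.27],[0,0,3,0,0,0,0.27],[0,0,3,0,0,0,0.27],[0,0,2.4,0,0,0,0.27],[0,0,0,0,0,0,0.27]]'
python3 -c "
from h import *
plan(.5926,.1002,.117);st()
I=cams.camera('side')[220:360,200:360,::-1];cv2.imwrite('pics/s1.png',cv2.resize(I,None,fx=4,fy=4))"
```

```text
time: 2.6
position: [0.5916, 0.1015, 0.1173]
tool_rot: [0.123, 0.992, -0.0, -0.002]
ft_force: [0.2, -0.6, 0.1]
grip_width: 0.0638
grip_force: 0.0
t 2.6 pos [0.5916 0.1015 0.1173] tool shift cm [-0.13 -0.1   0.03] yaw_y 75.9 q1,q6 [ -1. -77.] tilt 0.24
t 2.6 pos [0.5916 0.1015 0.1173] yaw 75.9 F [ 0.21 -0.63  0.06] M [ 0.007 -0.006  0.021] tau6 0.0 w 0.0638 g 0.0
```

View pics/s1.png

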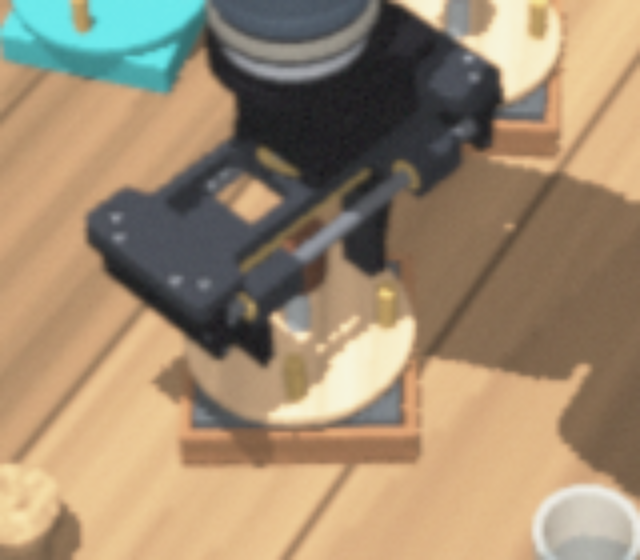

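The crop shows the fingers either side of the knob, at crop (365,235) and (260,340), between the pegs at (387,305) and (293,378). I'll turn slowly and read the moment after each step.

```bash
python3 -m crank '[[0,0,0,0,0,0.1,0.27],[0,0,0,0,0,0.1,0.27],[0,0,0,0,0,0.1,0.27],[0,0,0,0,0,0.08,0.27],[0,0,0,0,0,0.06,0.27]]' >/dev/null
python3 -c "from h import *;st()"
python3 -m crank '[[0,0,0,0,0,0.06,0.27]]'>/dev/null;python3 -c "from h import *;st()"
python3 -m crank '[[0,0,0,0,0,0.06,0.27]]'>/dev/null;python3 -c "from h import *;st()"
python3 -m crank '[[0,0,0,0,0,0.06,0.27]]'>/dev/null;python3 -c "from h import *;st()"
```

```text
t 3.27 pos [0.5942 0.1007 0.1204] yaw 50.5 F [ 0.65 -0.11  0.12] M [0.002 0.007 0.012] tau6 -0.29 w 0.0634 g 0.0
t 3.4 pos [0.5942 0.1007 0.1204] yaw 47.1 F [ 0.07  0.37 -0.15] M [-0.046  0.046 -0.056] tau6 -0.31 w 0.0639 g 0.0
t 3.52 pos [0.5942 0.1007 0.1205] yaw 43.7 F [-0.21  0.03 -0.36] M [0.    0.008 0.027] tau6 -0.31 w 0.0635 g 0.0
t 3.65 pos [0.5942 0.1007 0.1204] yaw 40.2 F [0.64 0.16 0.63] M [-0.034  0.002  0.   ] tau6 -0.32 w 0.0632 g 0.0
```

```bash
for i in 1 2; do :; done
python3 -m crank '[[0,0,0,0,0,0.06,0.27],[0,0,0,0,0,0.06,0.27]]'>/dev/null;python3 -c "from h import *;st()"
python3 -m crank '[[0,0,0,0,0,0.06,0.27],[0,0,0,0,0,0.06,0.27]]'>/dev/null
python3 -c "
from h import *;st()
I=cams.camera('side')[220:360,200:360,::-1];cv2.imwrite('pics/s2.png',cv2.resize(I,None,fx=4,fy=4))"
```

```text
t 3.9 pos [0.5942 0.1007 0.1204] yaw 33.3 F [ 0.69  0.33 -0.59] M [-0.036  0.033  0.028] tau6 -0.32 w 0.0636 g 0.0
t 4.15 pos [0.5942 0.1007 0.1204] yaw 26.5 F [0.02 0.64 0.08] M [-0.095 -0.011  0.03 ] tau6 -0.32 w 0.0635 g 0.0
```

View pics/s2.png

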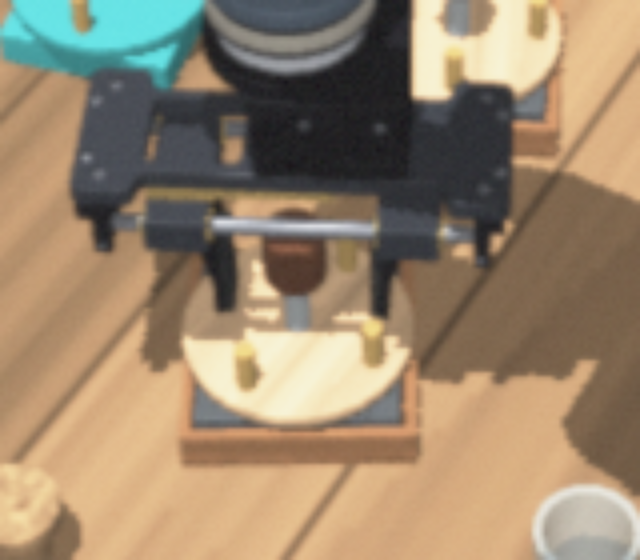

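Both pegs have moved along ahead of the fingers, now at crop (245,365) and (372,342), with no measurable moment. This platter runs free, so I'll complete the turn and lift out.

```bash
python3 -m crank '[[0,0,0,0,0,0.1,0.27],[0,0,0,0,0,0.1,0.27],[0,0,0,0,0,0.1,0.27],[0,0,0,0,0,0.1,0.27],[0,0,0,0,0,0.1,0.27]]'>/dev/null
python3 -c "from h import *;st()"
python3 -m crank '[[0,0,0,0,0,0.1,0.27],[0,0,0,0,0,0.1,0.27],[0,0,0,0,0,0.1,0.27],[0,0,0,0,0,0.1,0.27],[0,0,0,0,0,0.1,0.27]]'>/dev/null
python3 -c "from h import *;st()"
python3 -m crank '[[0,0,0,0,0,0.1,0.27],[0,0,0,0,0,0.1,0.27],[0,0,0,0,0,0,0.27],[0,0,-3,0,0,0,0.27],[0,0,-5,0,0,0,0.27]]'>/dev/null
python3 -m crank '[[0,0,-2,0,0,0,0.27],[0,0,0,0,0,0,0.27]]'>/dev/null
python3 -c "
from h import *;st();plan(.6222,-.1097,.2)
import numpy as np
cv2.imwrite('pics/t2.png',cams.camera('top')[:,:,::-1])"
```

```text
t 4.83 pos [0.5941 0.1006 0.12  ] yaw -2.2 F [-0.05 -0.41  0.53] M [-0.107  0.09   0.009] tau6 -0.53 w 0.0636 g 0.0
t 5.45 pos [0.5941 0.1006 0.12  ] yaw -30.9 F [-0.51  0.42 -0.46] M [-0.025  0.074 -0.02 ] tau6 -0.53 w 0.0633 g 0.0
t 6.33 pos [0.5947 0.1003 0.221 ] yaw -42.1 F [ 0.12  0.64 -0.11] M [-0.075  0.068  0.05 ] tau6 -0.01 w 0.0636 g 0.0
t 6.33 pos [0.5947 0.1003 0.221 ] tool shift cm [-13.74  16.11   2.12] yaw_y -42.1 q1,q6 [-1. 41.] tilt 0.33
```

```bash
python3 -m crank '[[-3.44,4.03,0,0,0,0,0.27],[-3.44,4.03,0,0,0,0,0.27],[-3.44,4.03,0,0,0,0,0.27],[-3.44,4.03,0,0,0,0,0.27],[0,0,0,0,0,-0.13,0.27]]'>/dev/null
python3 -m crank '[[0,0,0,0,0,-0.13,0.27],[0,0,0,0,0,-0.14,0.27],[0,0,0,0,0,0,0.27],[0,0,0,0,0,0,0.27]]'>/dev/null
python3 -c "
from h import *;st();plan(.6222,-.1097,.118)"
```

```text
t 7.5 pos [ 0.62   -0.11    0.2173] yaw -19.4 F [ 0.13  0.77 -0.56] M [-0.055  0.166  0.021] tau6 0.0 w 0.0636 g 0.0
t 7.5 pos [ 0.62   -0.11    0.2173] tool shift cm [0.1  0.22 9.93] yaw_y -19.4 q1,q6 [-20.  -1.] tilt 0.1
```

```bash
python3 -m crank '[[0.1,0.2,3,0,0,0,0.27],[0,0,3,0,0,0,0.27],[0,0,2.5,0,0,0,0.27],[0,0,1.3,0,0,0,0.27],[0,0,0,0,0,0,0.27]]'>/dev/null
python3 -c "from h import *;st()"
python3 -m crank '[[0,0,0,0,0,0.1,0.27],[0,0,0,0,0,0.1,0.27],[0,0,0,0,0,0.1,0.27],[0,0,0,0,0,0.08,0.27],[0,0,0,0,0,0.06,0.27]]' >/dev/null
python3 -c "from h import *;st()"
python3 -m crank '[[0,0,0,0,0,0.06,0.27]]'>/dev/null;python3 -c "from h import *;st()"
python3 -m crank '[[0,0,0,0,0,0.06,0.27]]'>/dev/null;python3 -c "from h import *;st()"
python3 -m crank '[[0,0,0,0,0,0.06,0.27]]'>/dev/null;python3 -c "from h import *;st()"
```

```text
t 8.12 pos [ 0.6222 -0.1097  0.1193] yaw -19.3 F [-0.87 -0.17 -0.03] M [-0.125 -0.017  0.039] tau6 0.0 w 0.0636 g 0.0
t 8.75 pos [ 0.6235 -0.1102  0.1218] yaw -44.7 F [ 0.62 -0.03 -0.36] M [-0.054  0.11  -0.03 ] tau6 -0.29 w 0.0635 g 0.0
t 8.88 pos [ 0.6235 -0.1102  0.1218] yaw -48.1 F [-0.08 -0.32 -0.36] M [-0.119  0.12  -0.035] tau6 -0.32 w 0.0635 g 0.0
t 9.0 pos [ 0.6236 -0.1102  0.1218] yaw -51.5 F [0.01 1.15 0.99] M [-0.062  0.12  -0.015] tau6 -0.31 w 0.0635 g 0.0
t 9.12 pos [ 0.6235 -0.1102  0.1218] yaw -55.0 F [ 1.17 -0.18  0.6 ] M [-0.073  0.157  0.017] tau6 -0.32 w 0.0635 g 0.0
```

```bash
python3 -m crank '[[0,0,0,0,0,0.06,0.27],[0,0,0,0,0,0.06,0.27]]'>/dev/null;python3 -c "from h import *;st()"
python3 -m crank '[[0,0,0,0,0,0.06,0.27],[0,0,0,0,0,0.06,0.27]]'>/dev/null
python3 -c "
from h import *;st()
a=cams.camera('top');b=cams.camera('side')
f=lambda I,u,v,r,s:cv2.resize(I[v-r:v+r,u-r:u+r],(s,s),interpolation=cv2.INTER_CUBIC)[:,:,::-1]
cv2.imwrite('pics/s3.png',np.hstack([f(a,338,221,40,390),f(b,315,228,44,390)]))"
```

```text
t 9.38 pos [ 0.6235 -0.1101  0.1218] yaw -61.8 F [-0.1  -0.72 -0.29] M [-0.075  0.133 -0.023] tau6 -0.31 w 0.0632 g 0.0
t 9.62 pos [ 0.6235 -0.1102  0.1218] yaw -68.7 F [ 0.94  0.36 -0.4 ] M [-0.089  0.135 -0.023] tau6 -0.32 w 0.0638 g 0.0
```

View pics/s3.png

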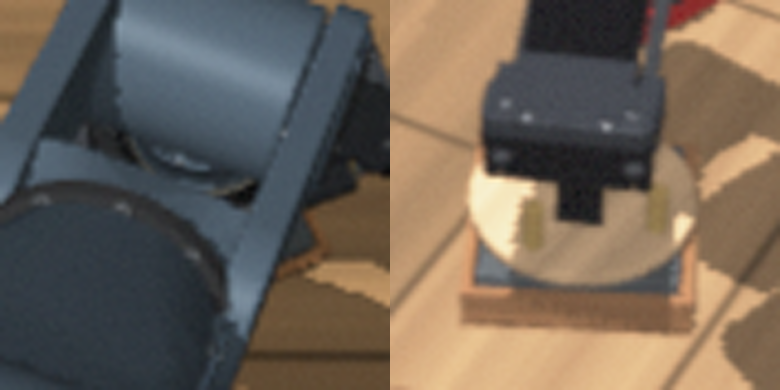

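The side crop shows the finger at (580,200) right behind the peg at (530,222). The pegs have clearly rotated and no moment shows, so this platter is free too. I'll complete its turn and go on to the third.

```bash
python3 -m crank '[[0,0,0,0,0,0.1,0.27],[0,0,0,0,0,0.1,0.27],[0,0,0,0,0,0.1,0.27]]'>/dev/null
python3 -c "from h import *;st()"
python3 -m crank '[[0,0,0,0,0,0.1,0.27],[0,0,0,0,0,0.1,0.27],[0,0,0,0,0,0.1,0.27],[0,0,0,0,0,0.1,0.27],[0,0,0,0,0,0.1,0.27]]'>/dev/null
python3 -c "from h import *;st()"
python3 -m crank '[[0,0,0,0,0,0.1,0.27],[0,0,0,0,0,0.1,0.27],[0,0,0,0,0,0.1,0.27],[0,0,0,0,0,0.1,0.27],[0,0,0,0,0,0,0.27]]'>/dev/null
python3 -c "from h import *;st()"
python3 -m crank '[[0,0,-3,0,0,0,0.27],[0,0,-5,0,0,0,0.27],[0,0,-2,0,0,0,0.27],[0,0,0,0,0,0,0.27]]'>/dev/null
python3 -c "
from h import *;st();plan(.4953,-.3359,.2)"
```

```text
t 10.1 pos [ 0.6232 -0.1101  0.1213] yaw -85.9 F [-0.11 -0.15  0.21] M [-0.091  0.181 -0.034] tau6 -0.53 w 0.0633 g 0.0
t 10.72 pos [ 0.6232 -0.1101  0.1212] yaw -114.6 F [ 0.32 -0.26  0.1 ] M [-0.026  0.213 -0.024] tau6 -0.53 w 0.0635 g 0.0
t 11.35 pos [ 0.623 -0.11   0.121] yaw -137.2 F [-0.13  0.12  0.11] M [0.028 0.126 0.009] tau6 0.17 w 0.0634 g 0.0
t 11.85 pos [ 0.624  -0.1102  0.2228] yaw -137.2 F [ 0.55 -0.58 -0.14] M [-0.025  0.14  -0.046] tau6 -0.01 w 0.0635 g 0.0
t 11.85 pos [ 0.624  -0.1102  0.2228] tool shift cm [ 7.81 24.78  2.25] yaw_y -137.2 q1,q6 [-20. 117.] tilt 0.34
```

```bash
python3 -m crank '[[1.56,4.96,0,0,0,0,0.27],[1.56,4.96,0,0,0,0,0.27],[1.56,4.96,0,0,0,0,0.27],[1.56,4.96,0,0,0,0,0.27],[1.56,4.96,0,0,0,0,0.27]]'>/dev/null
python3 -m crank '[[0,0,0,0,0,-0.13,0.27],[0,0,0,0,0,-0.13,0.27],[0,0,0,0,0,-0.12,0.27],[0,0,0,0,0,0,0.27]]'>/dev/null
python3 -c "
from h import *;st();plan(.4953,-.3359,.118)"
```

```text
t 12.97 pos [ 0.4926 -0.3349  0.2189] yaw -115.6 F [0.33 0.14 0.1 ] M [-0.     0.138 -0.005] tau6 -0.21 w 0.0636 g 0.0
t 12.97 pos [ 0.4926 -0.3349  0.2189] tool shift cm [ 0.31 -0.02 10.09] yaw_y -115.6 q1,q6 [-45.  71.] tilt 0.15
```

```bash
python3 -m crank '[[0.3,0,3,0,0,0,0.27],[0,0,3,0,0,0,0.27],[0,0,2.5,0,0,0,0.27],[0,0,1.5,0,0,0,0.27],[0,0,0,0,0,0,0.27]]'>/dev/null
python3 -c "from h import *;st()"
python3 -m crank '[[0,0,0,0,0,-0.1,0.27],[0,0,0,0,0,-0.1,0.27],[0,0,0,0,0,-0.1,0.27],[0,0,0,0,0,-0.08,0.27],[0,0,0,0,0,-0.06,0.27]]' >/dev/null
python3 -c "from h import *;st()"
python3 -m crank '[[0,0,0,0,0,-0.06,0.27]]'>/dev/null;python3 -c "from h import *;st()"
python3 -m crank '[[0,0,0,0,0,-0.06,0.27]]'>/dev/null;python3 -c "from h import *;st()"
python3 -m crank '[[0,0,0,0,0,0,0.27]]'>/dev/null;python3 -c "from h import *;st()"
```

```text
t 13.6 pos [ 0.4953 -0.336   0.1189] yaw -115.6 F [-0.41  0.45 -0.53] M [-0.072  0.206 -0.074] tau6 0.0 w 0.0635 g 0.0
t 14.22 pos [ 0.497  -0.3373  0.1217] yaw -90.3 F [ 1.44 -0.04 -0.15] M [-0.023 -0.084 -0.098] tau6 0.19 w 0.0635 g 1.1
t 14.35 pos [ 0.4971 -0.3374  0.1217] yaw -86.9 F [ 2.53  0.23 -0.18] M [-0.063 -0.044 -0.136] tau6 0.18 w 0.0637 g 1.5
t 14.47 pos [ 0.4971 -0.3374  0.1217] yaw -83.4 F [ 0.88  0.18 -0.34] M [-0.085 -0.063 -0.116] tau6 0.16 w 0.0636 g 1.8
t 14.6 pos [ 0.497  -0.3374  0.1216] yaw -83.6 F [ 2.06 -0.04 -0.32] M [-0.098 -0.167 -0.049] tau6 -0.16 w 0.0635 g 0.8
```

This platter resists: the moment about z is about -0.12 N m, with a 2 N side force and a load on the finger pad. I'm stopping here. I'll back the fingers off, lift, and look.

```bash
python3 -m crank '[[0,0,0,0,0,0.1,0.27],[0,0,0,0,0,0.1,0.27],[0,0,0,0,0,0,0.27]]'>/dev/null
python3 -c "from h import *;st()"
python3 -m crank '[[0,0,-3,0,0,0,0.27],[0,0,-5,0,0,0,0],[0,0,-2,0,0,0,0],[0,0,0,0,0,0,0]]'>/dev/null
python3 -c "
from h import *;st();plan(.4953,-.3359,.2)
a=cams.camera('top');b=cams.camera('side');cv2.imwrite('pics/top3.png',a[:,:,::-1])
f=lambda I,u,v,r,s:cv2.resize(I[v-r:v+r,u-r:u+r],(s,s),interpolation=cv2.INTER_CUBIC)[:,:,::-1]
cv2.imwrite('pics/s4.png',np.vstack([np.hstack([f(a,429,271,33,264),f(a,254,232,33,264),f(a,338,221,33,264)]),np.hstack([f(b,411,187,44,264),f(b,275,302,44,264),f(b,315,228,44,264)])]))"
```

```text
t 14.97 pos [ 0.4959 -0.3368  0.1208] yaw -94.9 F [-0.5  -0.64  0.41] M [-0.04   0.173  0.001] tau6 0.17 w 0.0633 g 0.0
t 15.47 pos [ 0.4966 -0.3373  0.2224] yaw -94.9 F [0.23 0.35 0.07] M [-0.005  0.188 -0.021] tau6 -0.0 w 0.0833 g 0.0
t 15.47 pos [ 0.4966 -0.3373  0.2224] tool shift cm [-0.15 -0.14  2.24] yaw_y -94.9 q1,q6 [-45.  50.] tilt 0.27
```

View pics/s4.png

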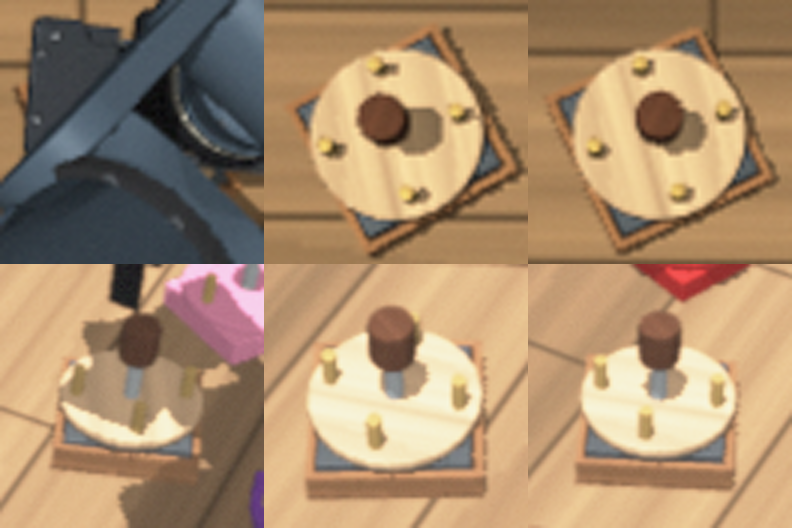

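Stands 1 and 2 (top row, middle and right) are rotated, since the wood grain now runs differently, and both are seated. Stand 3's front peg moved from (130,417) to (140,418) in its side crop, so it was nudged counter-clockwise. Stand 3 binds, and I'll now grip its knob.

```bash
python3 -m crank '[[-0.15,-0.14,3,0,0,0,0],[0,0,3,0,0,0,0],[0,0,1.5,0,0,0,0],[0,0,0.6,0,0,0,0],[0,0,0,0,0,0,0]]'
python3 -c "
from h import *;st();plan(.4953,-.3359,.141)
I=cv2.imread('pics/s4.png')
for off,P in (((221,199),[(113,66),(195,112),(68,147),(147,192)]),((305,188),[(114,66),(198,111),(70,147),(153,191)])):
    w=np.array([p2w('top',off[0]+a/4,off[1]+b/4,.063)[:2] for a,b in P]);c=w.mean(0);d=w-c;print(c.round(4),(np.degrees(np.arctan2(d[:,1],d[:,0]))%90).round(1))
T=cv2.imread('pics/top0.png');cv2.imwrite('pics/tray.png',cv2.resize(T[230:320,118:208],(600,600),interpolation=cv2.INTER_CUBIC))"
```

```text
time: 16.2
position: [0.4945, -0.3352, 0.139]
tool_rot: [0.999, -0.043, -0.0, -0.0]
ft_force: [0.6, -0.1, -0.2]
grip_width: 0.0869
grip_force: 0.0
t 16.2 pos [ 0.4945 -0.3352  0.139 ] yaw -94.9 F [ 0.6  -0.13 -0.2 ] M [-0.041  0.149  0.042] tau6 -0.0 w 0.0869 g 0.0
t 16.2 pos [ 0.4945 -0.3352  0.139 ] tool shift cm [ 0.08  0.06 -0.2 ] yaw_y -94.9 q1,q6 [-45.  50.] tilt 0.02
[0.5926 0.0993] [16.9 15.4 16.4 15.7]
[ 0.6216 -0.1109] [17.5 15.8 16.6 17.1]
```

View pics/tray.png

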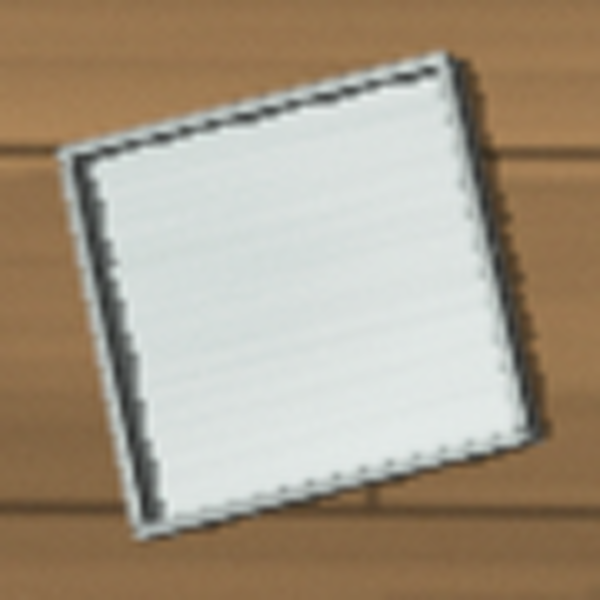

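The tray rim corners in the crop are at about (60,152), (445,55), (540,437) and (140,535). The final peg angles show that stands 1 and 2 turned about 105° and 99°, both well over 1.2 rad. Next I close on the knob and lift.

```bash
python3 -m crank '[[0.08,0.06,-0.1,0,0,0,0.3],[0,0,0,0,0,0,0.6],[0,0,0,0,0,0,1],[0,0,0,0,0,0,1],[0,0,0,0,0,0,1]]' 35 >/dev/null
python3 -c "from h import *;st()"
python3 -m crank '[[0,0,-0.5,0,0,0,1],[0,0,-1,0,0,0,1],[0,0,-1.5,0,0,0,1],[0,0,-1.5,0,0,0,1],[0,0,0,0,0,0,1]]'
python3 -c "
from h import *;st()
w=np.array([p2w('top',118+a*.15,230+b*.15,.02)[:2] for a,b in((60,152),(445,55),(540,437),(140,535))]);print('tray',w.mean(0).round(4),[np.degrees(np.arctan2(*(w[(i+1)%4]-w[i])[::-1])).round(1)%90 for i in range(4)])
b=cams.camera('side');cv2.imwrite('pics/s5.png',cv2.resize(b[120:240,330:490,::-1],None,fx=4,fy=4))"
```

```text
t 16.82 pos [ 0.4952 -0.3357  0.1404] yaw -94.9 F [ 0.23  0.2  -0.33] M [-0.046  0.132 -0.061] tau6 0.0 w 0.0453 g 0.0
time: 17.45
position: [0.496, -0.3366, 0.1871]
tool_rot: [0.999, -0.043, 0.002, 0.001]
ft_force: [0.8, -0.5, -7.4]
grip_width: 0.0293
grip_force: 35.0
t 17.45 pos [ 0.496  -0.3366  0.1871] yaw -94.9 F [ 0.83 -0.51 -7.45] M [-0.13   0.132 -0.036] tau6 -0.0 w 0.0293 g 35.0
tray [0.4886 0.3346] [np.float64(14.599999999999994), np.float64(16.19999999999999), np.float64(14.099999999999994), np.float64(14.9)]
```

View pics/s5.png

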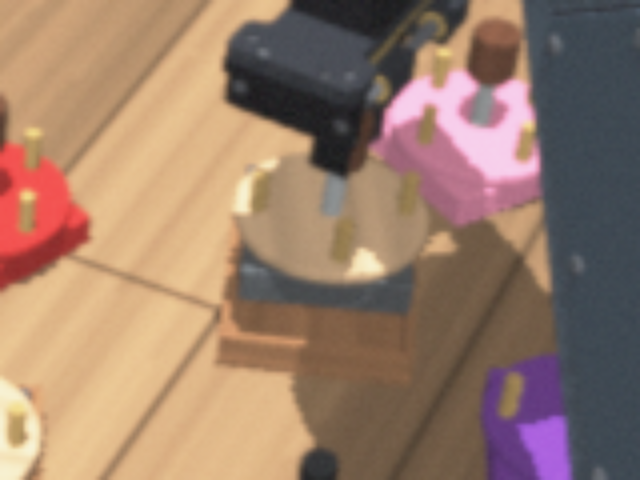

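The crop shows the stand held by its knob, level and clear of the seat, with about 7.4 N of load. I'll raise it further, then carry it to the tray.

```bash
python3 -m crank '[[0,0,-2,0,0,0,1],[0,0,-3,0,0,0,1],[0,0,-3,0,0,0,1],[0,0,-2.5,0,0,0,1],[0,0,-1,0,0,0,1]]'>/dev/null
python3 -m crank '[[0,0,0,0,0,0,1]]'>/dev/null
python3 -c "
from h import *;st();plan(.4886,.3346,.3)"
```

```text
t 18.25 pos [ 0.4951 -0.3357  0.3001] yaw -94.9 F [ 0.19  0.18 -7.22] M [-0.089  0.146 -0.004] tau6 -0.0 w 0.0291 g 35.0
t 18.25 pos [ 0.4951 -0.3357  0.3001] tool shift cm [-6.420e+00 -6.672e+01  1.000e-02] yaw_y -94.9 q1,q6 [-45.  50.] tilt 0.01
```

```bash
python3 -m crank '[[-0.15,-1.7,0,0,0,0,1],[-0.25,-2.7,0,0,0,0,1],[-0.35,-3.6,0,0,0,0,1],[-0.35,-3.6,0,0,0,0,1],[-0.35,-3.6,0,0,0,0,1]]'>/dev/null
python3 -m crank '[[-0.35,-3.6,0,0,0,0,1],[-0.35,-3.6,0,0,0,0,1],[-0.35,-3.6,0,0,0,0,1],[-0.35,-3.6,0,0,0,0,1],[-0.35,-3.6,0,0,0,0,1]]'>/dev/null
python3 -m crank '[[-0.35,-3.6,0,0,0,0,1],[-0.35,-3.6,0,0,0,0,1],[-0.35,-3.6,0,0,0,0,1],[-0.35,-3.6,0,0,0,0,1],[-0.35,-3.6,0,0,0,0,1]]'
python3 -m crank '[[-0.35,-3.6,0,0,0,0,1],[-0.35,-3.6,0,0,0,0,1],[-0.35,-3.6,0,0,0,0,1],[-0.3,-2.5,0,0,0,0,1],[-0.15,-1.5,0,0,0,0,1]]'>/dev/null
python3 -m crank '[[0,-0.7,0,0,0,0,1],[0,0,0,0,0,0.08,1],[0,0,0,0,0,0,1],[0,0,0,0,0,0,1]]'>/dev/null
python3 -c "
from h import *;st();plan(.4886,.3346,.3)
b=cams.camera('side');cv2.imwrite('pics/s6.png',b[:,:,::-1])"
```

```text
time: 20.12
position: [0.4875, 0.1811, 0.2997]
tool_rot: [0.999, -0.042, -0.001, -0.0]
ft_force: [0.9, 0.4, -6.9]
grip_width: 0.0291
grip_force: 35.0
t 21.25 pos [0.4883 0.3337 0.3001] yaw -99.5 F [-0.76  0.47 -7.02] M [-0.056  0.189  0.035] tau6 -0.0 w 0.0299 g 35.0
t 21.25 pos [0.4883 0.3337 0.3001] tool shift cm [ 0.02 -0.09  0.01] yaw_y -99.5 q1,q6 [ 24. 123.] tilt 0.04
```

View pics/s6.png

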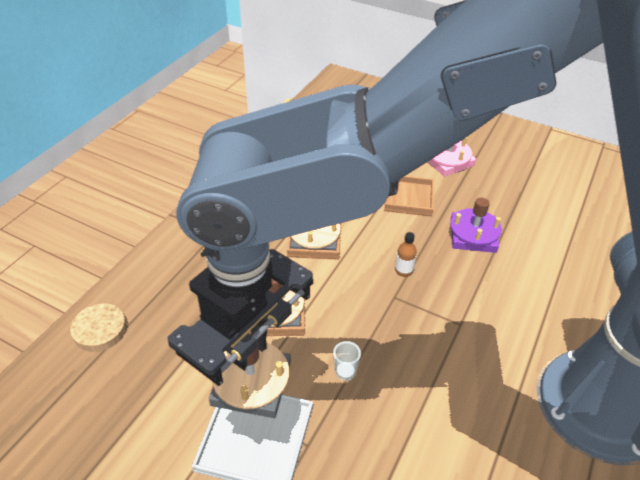

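The stand hangs upright over the tray at about (250,385), with the tray at (255,437). I'll lower it in stages and watch the vertical force for contact.

```bash
python3 -m crank '[[0,-0.1,2,0,0,0,1],[0,0,3,0,0,0,1],[0,0,3,0,0,0,1],[0,0,3,0,0,0,1],[0,0,2,0,0,0,1]]'>/dev/null
python3 -m crank '[[0,0,1,0,0,0,1],[0,0,0.4,0,0,0,1],[0,0,0,0,0,0,1]]'>/dev/null; python3 -c "from h import *;st()"
python3 -m crank '[[0,0,0.3,0,0,0,1],[0,0,0.2,0,0,0,1],[0,0,0,0,0,0,1]]'>/dev/null; python3 -c "from h import *;st()"
python3 -m crank '[[0,0,0.2,0,0,0,1],[0,0,0.1,0,0,0,1]]'>/dev/null; python3 -c "from h import *;st()"
python3 -m crank '[[0,0,0.2,0,0,0,1],[0,0,0,0,0,0,1]]'>/dev/null; python3 -c "from h import *;st()"
```

```text
t 22.3 pos [0.489  0.3354 0.1568] yaw -99.5 F [ 0.52  0.64 -6.81] M [-0.037  0.162  0.011] tau6 -0.0 w 0.0296 g 35.0
t 22.68 pos [0.4885 0.3353 0.1513] yaw -99.5 F [-0.31  0.05 -7.56] M [-0.05   0.159  0.022] tau6 -0.0 w 0.0293 g 35.0
t 22.93 pos [0.4889 0.3353 0.1497] yaw -99.5 F [-1.92 -2.48  7.91] M [-0.372  0.675  0.016] tau6 -0.01 w 0.0291 g 35.0
t 23.18 pos [0.4889 0.3353 0.1497] yaw -99.5 F [-4.49 -4.33 14.3 ] M [-0.603  0.931  0.008] tau6 -0.02 w 0.0293 g 35.0
```

The floor contact at TCP z = 0.150 fits the higher grip, because the fingers closed about 9 mm into the lift. I'll ease the pressing and check level before releasing.

```bash
python3 -m crank '[[0,0,-0.2,0,0,0,1],[0,0,0,0,0,0,1]]'>/dev/null; python3 -c "
from h import *;st()
b=cams.camera('side');cv2.imwrite('pics/s7.png',cv2.resize(b[330:480,170:340,::-1],None,fx=4,fy=4)[:600])"
```

```text
t 23.43 pos [0.4889 0.3353 0.1497] yaw -99.5 F [-3.8  -2.54  7.25] M [-0.413  0.604 -0.005] tau6 -0.01 w 0.0288 g 35.0
```

View pics/s7.png

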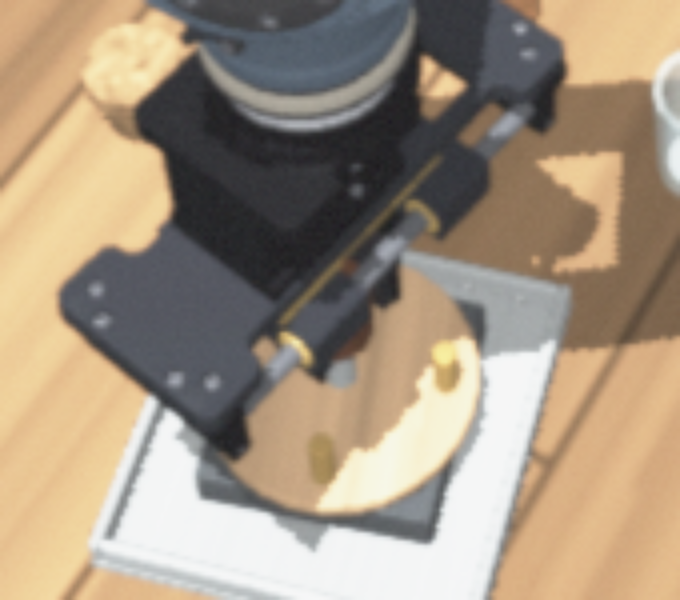

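The base lies flat inside the tray walls, roughly centred. I'll ease off slightly more, release, and retreat.

```bash
python3 -m crank '[[0,0,-0.1,0,0,0,1],[0,0,0,0,0,0,0.6],[0,0,0,0,0,0,0.4],[0,0,0,0,0,0,0.2],[0,0,0,0,0,0,0.2]]' 
python3 -m crank '[[0,0,-1,0,0,0,0.2],[0,0,-3,0,0,0,0.2],[0,0,-4,0,0,0,0.2],[0,0,-4,0,0,0,0.2],[0,0,-3,0,0,0,0.2]]'
python3 -m crank '[[0,5.5,0,0,0,0,0.2],[0,5.5,0,0,0,0,0.2],[0,5.5,0,0,0,0,0.2],[0,5.5,0,0,0,0,0.2],[0,0,0,0,0,0,0.2]]'
python3 -c "
from h import *;st()
b=cams.camera('side');a=cams.camera('top')
cv2.imwrite('pics/f.png',np.hstack([cv2.resize(a[100:340,100:460,::-1],(450,300)),cv2.resize(b[180:480,150:420,::-1],(270,300))]))"
```

```text
time: 24.1
position: [0.4887, 0.3354, 0.1491]
tool_rot: [0.997, -0.083, 0.0, -0.0]
ft_force: [0.8, -0.3, 1.0]
grip_width: 0.0573
grip_force: 0.0
time: 24.72
position: [0.4889, 0.3355, 0.302]
tool_rot: [0.997, -0.083, 0.001, -0.001]
ft_force: [-1.1, -0.4, -1.2]
grip_width: 0.0698
grip_force: 0.0
time: 25.35
position: [0.4516, 0.1156, 0.3]
tool_rot: [0.996, -0.086, 0.0, 0.0]
ft_force: [0.6, -0.1, -0.7]
grip_width: 0.0692
grip_force: 0.0
t 25.35 pos [0.4516 0.1156 0.3   ] yaw -99.8 F [ 0.64 -0.11 -0.67] M [-0.017  0.112  0.004] tau6 -0.15 w 0.0692 g 0.0
```

View pics/f.png

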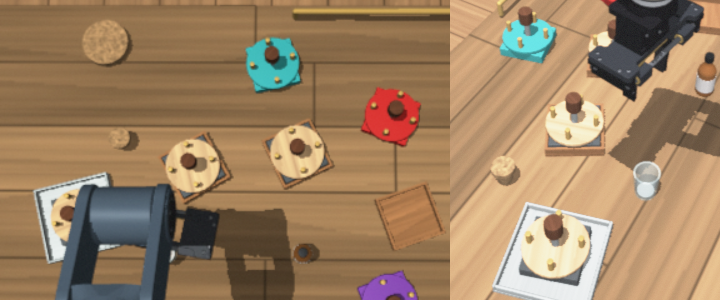

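The final picture shows the binding stand flat and upright in the tray at (555,245). The two free stands are still in their seats, the third seat is empty, the bystanders haven't moved and the arm is clear.

```bash
python3 -c "
from rig import ticket
print(ticket.hand_in())"
```

```text
the job is handed in; nothing more can be done
None
```

The job is handed in with no verdict shown: the two free stands turned about 105° and 99° and stay in their seats; the rightmost one, which resisted after about 0.16 rad, now stands upright and released near the tray's centre.

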